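Clear the balance: hang the sample pail and press tare

TASK

Clear the weighing balance: take the small steel pail off its pan and hang it by its bail on the empty hook under the front edge of the bench shelf, so that it hangs free. Then press the balance's tare button fully down once the pail hangs there and you have let go of it, and leave the other things as they are.

Things in the scene. Friction and masses are not known exactly. Their poses are not given: they have to be found in the camera images.
- pail: Open steel pail, upright cylinder 60 mm across, 52 mm tall (wall 3 mm), about 150 g, on the balance pan. A rigid arched bail of 8 mm bar stands over it in its own y-z plane, joined to the rim at y = +-27.5 mm. Origin: centre of its underside, z up; half a turn about z makes no difference. Grip its body along y (60 mm), TCP at z about 32 mm, tool tilted so the bail clears the palm.
- bail (a point): Middle of the bail's level bar (bar centre), 92 mm above the pail's origin; axes as the pail's. The bar is level from y = -13 to +13 mm, then slants down to y = +-27.5 mm, z = 74 mm of the pail. Underside 88 mm, top 96 mm above the pail's origin; the opening above the rim is 36 mm high.
- free_hook: The EMPTY steel hook (7 mm bar) under the shelf's front edge. Origin: top of its level arm (the seat), mid-length, 175 mm above the table. The arm lies along its x; shank up to the shelf at x = +18 mm, upturned tip at x = -18 mm. It opens to its -x, roughly to the robot; the bail bar must lie along its y. Board underside 115 mm above the seat, from x = +2 mm on: tilt the tool 30 to 50 degrees.
- used_hook: The other hook, identical, about 200 mm to one side of the free hook (either side); the skimmer hangs on it.
- skimmer: Bystander: flat steel skimmer hanging by its ring on the used hook, 50 mm wide, reaching 143 mm below its origin; origin at the hook's seat.
- shelf: Fixed bench shelf: board 75 mm deep (x) by 480 mm wide (y), underside 290 mm and top 308 mm above the table, tubs and jars about 100 mm tall on it, two 20 mm square posts at x = +26, y = +-227 mm, no back. Origin: on the table under the board's centre; its front faces -x.
- balance: Fixed white balance, 200 mm (x) by 190 mm (y), housing top 45 mm above the table. Round steel pan of diameter 124 mm centred at x = +25 mm, y = 0, its top 62 mm above the table. Its front with display and tare button faces -x. Origin: centre of its underside.
- tare (a joint): Travel of the tare button: 0 up, 0.006 m fully down; sprung, about 5 N to push fully down.
- tare_top (a point): Centre of the top face of the round black tare button (28 mm in diameter), on the balance's front at its x = -73, y = -55 mm; pressed straight down.
- bowl: Bystander: steel bowl standing on the table, 100 mm across, 40 mm tall. Origin: centre of its underside.
- jar: Bystander: capped clear jar, 68 mm across, 65 mm tall, on the table under the shelf. Origin: centre of its underside.
- hook_tip (a point): Top of the free hook's upturned tip, 12 mm above the seat; the bail bar must pass over it (with the pail's rim below the arm's underside, 7 mm below the seat).

How it is judged (in metres and radians):
On the way, in this order (a step that is already met when the one before it is completed fails the run):
1. the pail hangs by its bail on the empty hook, let go by the robot (x of bail in the frame of free_hook between -0.017 and 0.017 m and y of bail in the frame of free_hook between -0.022 and 0.022 m and z of bail in the frame of free_hook between -0.004 and 0.01 m and contact force between pail and free_hook above 0.3 N and contact force between pail and the arm below 0.05 N and contact force between pail and the fingers below 0.05 N), for 0.3 s.
2. then the tare button is pressed fully down (at least 5 of its 6 mm) (value of joint tare above 0.005 m), for 0.1 s.
At the end, for the whole second after the job is handed in: The pail hangs at rest (under 0.05 m/s) by its bail on the formerly empty hook, its bar between tip and shank and resting on the arm within 22 mm of the bar's middle, within 20 degrees of upright; the tare button, pressed after that, is up again (under 2 mm down) (x of bail in the frame of free_hook between -0.017 and 0.017 m and y of bail in the frame of free_hook between -0.022 and 0.022 m and z of bail in the frame of free_hook between -0.004 and 0.01 m and contact force between pail and free_hook above 0.3 N and angle between pail's own z axis and vertical below 0.35 rad and linear speed of pail below 0.05 m/s and value of joint tare below 0.002 m); the robot touches nothing.
It fails at once if the skimmer is moved more than 25 mm from where it hung (distance of skimmer from where it was at the start of the episode above 0.025 m).
It fails at once if the bowl is moved more than 25 mm (distance of bowl from where it was at the start of the episode above 0.025 m).
It fails at once if the jar is moved more than 25 mm (distance of jar from where it was at the start of the episode above 0.025 m).
It also fails if it takes over 59 s, if anything falls off the work surface, if the arm or the gripper's body presses on something with over 40 N, if the wrist force passes 120 N, or if a joint passes its speed limit or range.

ROBOT

A 6-joint arm with a two-finger parallel gripper is mounted at the origin on the work surface. World frame = base frame: x ahead of the robot, y to its left, z up, the work surface at z = 0. Lengths are in mm, angles in rad, forces in N, time in s.
With the tool pointing down it reaches from about 275 to 750 mm from the base axis. Payload 10.2 kg.
Tool frame: the origin (TCP) lies between the finger pads, 19 mm behind the fingertips; this is the grasp point; z points along the fingers, y is the line along which they close (so a half turn about z gives the same grasp; the last joint's range is limited). The gripper opens to 85 mm and grips with 20 to 120 N. Pads are 22 mm wide; open, the fingers measure 114 mm over their backs; the gripper's body (76 mm by 85 mm) begins 54 mm behind the grasp point. The pads swing forward as they close: fully open they stand 13 mm farther back than shut.
Start: joints at [1.055, 0.313, 1.498, -0, 1.331, -0.223], TCP at [151.546, 502.658, 249.994] pointing down, gripper open.
Joint ranges: [-2.94, 2.94], [-0.97, 2.17], [0.19, 2.56], [-1.23, 4.37], [0.02, 3.11], [-2.88, 2.88]. Speed limits (rad/s): [2.39, 2.39, 3.01, 3.14, 3.14, 3.14].

INTERFACE

Orientations are given as a unit quaternion [w, x, y, z].
In Python, from rig import ctrl, capture, camera_info gives the robot as it stands.
- The arm moves only by the tool apply_moves, never from a script. Its argument "targets" is a list of rows, each a list of 3 entries, a list of its own where there are three numbers: the finger opening in mm, from 0 to 85.4, then the shift along the world's x, y, z in mm, then the turn, a rotation vector about the world's x, y, z in degrees. In form: [[grip, [dx, dy, dz], [rx, ry, rz]], ...]. A call has 1 to 20 rows; each row is the pose to reach, as a shift and turn from the pose commanded when the call began; what a row does not reach only later rows make up. A row lasts 1/10 s, in which the tool goes at most 50 mm and 8.59 degrees, less where a joint would pass 70% of its speed; a pose out of reach is approached as far as the arm can. A call with a gripper value outside its range is refused whole. The fingers move at their own pace and stop on an object; "squeeze" is the grip in N (left out, the last holds). Time passes only in rows, so rows that repeat a pose let the fingers close. It gives the time, the measured TCP pose, the force, the opening and the grip force at its end, in the units of the state.
- ctrl.sense(): the state, without advancing time (a new reading comes with each control period).
- capture(name): name is "scene" or "side" or "wrist"; returns (picture, depth): 480x640x3 uint8, blue, green, red; 480x640 float32, mm along the optical axis (not along the pixel's ray), 0 where there is no reading.
- camera_info(name): a dict with "vfov" (degrees; the focal length in pixels is half the picture's height over the tangent of half this angle, whatever the lens; pixels are square), "cx", "cy" (the principal point, pixels), "extrinsics" (4x4, takes a point from camera to world coordinates). Camera axes: x right, y down, z forward; pixel columns grow to the right and rows downward; lengths in mm; the calibration is good to about 2 mm. A picture is of the moment at which its call begins: read the wrist's pose just before it. camera_info takes no time and is no camera call; for the wrist camera it gives the pose at the moment of the call.
- ctrl.finish_job(): hands the job in; it is judged then, once.
The state is a dict: "time_s": time; "joints": joint angles; "dq": joint speeds; "tau": joint torques, N m; "eef_pos": TCP position; "ee_rot": TCP orientation; "force": force on the tool from outside, world axes, zero at the start; "wrist_torque": the same for the moment, N m; "grip_width": opening from 0.0 (shut) to 1.0 (fully open); "grip_force": force on a finger pad.
Only numpy, scipy, OpenCV 4.12 (cv2) and the standard library are available. Lean on these libraries where they do the work, as an engineer would, in place of code of your own. Each camera call takes 0.05 s, during which the arm holds its last target. There are 200 camera calls.

## Working session

There is one attempt and no reset: what is moved stays moved. The work goes in short steps, Python scripts to look and compute and a tool call to move; the robot and the scene stay as the last step left them, time stands still between calls to the robot, and variables do not carry over. Pictures are saved under pics/ and viewed, at most 10 in all, crops included, and the job is handed in when it is done.

Besides the shell and the picture viewer there is one more tool, called by a JSON object that holds its "fn" and its "kwargs", one argument or row to a line. apply_moves: Moves the arm, as the interface text tells. Its arguments: {"type":"object","properties":{"targets":{"type":"array","items":{"type":"array"}},"squeeze":{"type":"number"}},"required":["targets"]}

```bash
ls; mkdir -p pics; cat > h.py <<'E'
import numpy as np, cv2
from rig import ctrl, capture, camera_info
def cloud(name):
    ci=camera_info(name); im,d=capture(name); f=240/np.tan(np.radians(ci['vfov'])/2)
    v,u=np.mgrid[:480,:640]; E=np.array(ci['extrinsics'])
    P=np.stack([(u-ci['cx'])/f*d,(v-ci['cy'])/f*d,d],-1)@E[:3,:3].T+E[:3,3]
    P[d<=0]=np.nan
    return im,d,P
E
python3 - <<'E'
from h import *
print(ctrl.sense())
for n in('scene','side'):
    print(n,camera_info(n)); im,d,P=cloud(n); cv2.imwrite(f'pics/{n}0.png',im); np.savez(f'{n}0.npz',im=im,d=d,P=P)
E
```

```text
pics
{'time_s': 0.0, 'joints': array([ 1.05456361e+00,  3.13454610e-01,  1.49847470e+00, -2.69144315e-05,
        1.33100111e+00, -2.23409790e-01]), 'dq': array([ 0.00068224,  0.0010814 , -0.00093912,  0.00093018, -0.0018811 ,
        0.00071607]), 'tau': array([ 1.11171932e-03, -4.12283850e+01, -2.59737647e+01, -1.32134919e-04,
        4.27116029e-03, -1.87096282e-05]), 'eef_pos': array([151.44140921, 502.42393897, 249.41854409]), 'ee_rot': array([-2.29581656e-04,  1.45885732e-01,  9.89301221e-01, -6.28388106e-04]), 'force': array([ 0.25746918, -0.18614063,  0.76125627]), 'wrist_torque': array([-0.00405899, -0.053359  , -0.01008749]), 'grip_force': 0.0, 'grip_width': 1.000919973580712}
scene {'vfov': 45.675901042395886, 'cx': 321.02604127273617, 'cy': 234.66850352789504, 'extrinsics': array([[ 9.90057501e-01, -1.31123854e-01,  5.09183558e-02,
         5.31405253e+02],
       [-1.40454325e-01, -9.41265088e-01,  3.07071030e-01,
        -3.23895864e+02],
       [ 7.66333366e-03, -3.11169680e-01, -9.50323473e-01,
         1.17733631e+03],
       [ 0.00000000e+00,  0.00000000e+00,  0.00000000e+00,
         1.00000000e+00]])}
side {'vfov': 45.88762940372449, 'cx': 308.0329408828377, 'cy': 242.55666070805995, 'extrinsics': array([[ 7.84213418e-01, -3.36271192e-01,  5.21470038e-01,
         8.23877013e+01],
       [-6.20427510e-01, -4.36995744e-01,  6.51233004e-01,
        -5.99097333e+02],
       [ 8.88928857e-03, -8.34240017e-01, -5.51329824e-01,
         6.49351762e+02],
       [ 0.00000000e+00,  0.00000000e+00,  0.00000000e+00,
         1.00000000e+00]])}
```

View pics/scene0.png

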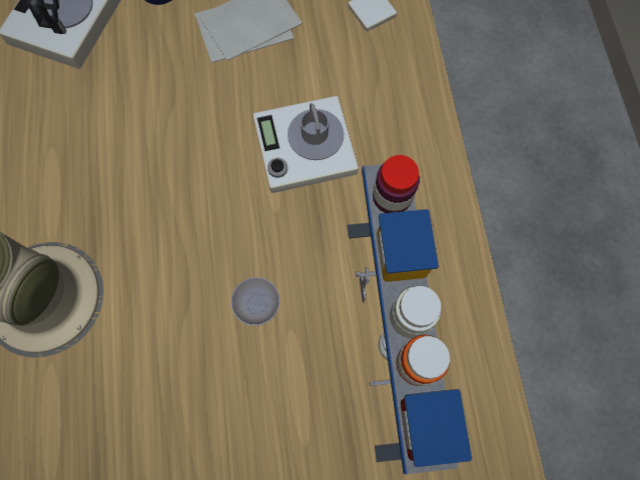

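View pics/side0.png

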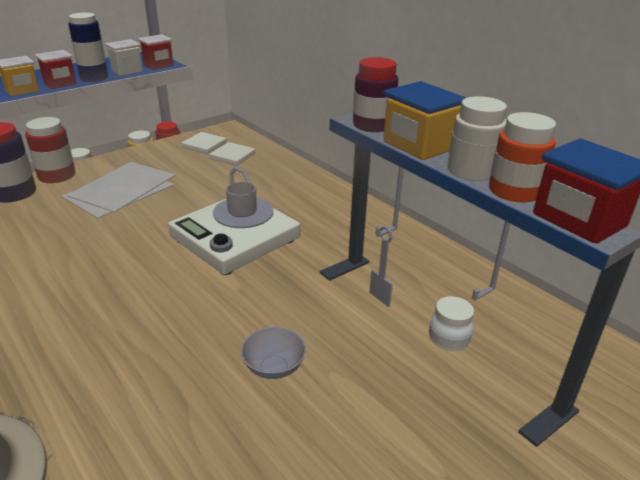

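The scene view shows the balance at about (305,143) with the pail at (315,125), and the tare button at (278,167). The bowl is at (256,300), the used hook with the skimmer at (365,275) and the free hook at (380,382). In the side view the free hook is at (485,293), the jar at (452,322) and the pail at (241,195).

```bash
python3 - <<'E'
from h import *
S=np.load('scene0.npz');T=np.load('side0.npz')
def crop(Z,x,y,w,h,k): return cv2.resize(Z['im'][y:y+h,x:x+w],None,fx=k,fy=k,interpolation=cv2.INTER_CUBIC)
a=crop(S,250,90,100,75,4);b=crop(S,345,355,100,75,4);c=crop(T,430,225,100,75,4);d=crop(T,200,160,100,75,4)
cv2.imwrite('pics/crops.png',np.vstack([np.hstack([a,b]),np.hstack([c,d])]))
for n,Z in(('scene',S),('side',T)):
    P=Z['P'];x,y,z=P[...,0],P[...,1],P[...,2]
    im=Z['im'].astype(int)
    def rep(t,m):
        m=m&np.isfinite(z); 
        if m.sum()<3: print(n,t,'none');return
        q=P[m]; 
        r=cv2.minAreaRect(q[:,:2].astype(np.float32)); vv,uu=np.where(m)
        print(n,t,m.sum(),'med',np.median(q,0).round(1),'rect',np.round(r[0],1),np.round(r[1],1),round(r[2],1),'px',uu.min(),uu.max(),vv.min(),vv.max())
    v,u=np.mgrid[:480,:640]
    bx=(u>245)&(u<362)&(v>90)&(v<195) if n=='scene' else (u>160)&(u<305)&(v>160)&(v<275)
    rep('housing',bx&(abs(z-45)<4)&(im.min(-1)>150))
    rep('pan',bx&(abs(z-62)<4))
    rep('pail rim',bx&(abs(z-114)<4))
    rep('bail bar',bx&(z>144)&(z<165))
    rep('bail top',bx&(z>151)&(z<165))
    rep('button',bx&(im.max(-1)<60)&(z>46)&(z<62))
    bx=(u>230)&(u<282)&(v>275)&(v<326) if n=='scene' else (u>235)&(u<310)&(v>325)&(v<380)
    rep('bowl',bx&(z>34)&(z<46))
    rep('board', (im[...,0]>0)&(z>300)&(z<314)&(x>350)&(u>350 if n=='scene' else u>310))
    hb=(u>366)&(u<394)&(v>374)&(v<390) if n=='scene' else (u>468)&(u<512)&(v>215)&(v<303)
    rep('hook',hb&(z>150)&(z<280))
    rep('hook arm',hb&(z>160)&(z<192))
    if n=='side': rep('jar',(u>425)&(u<475)&(v>295)&(v<350)&(z>58)&(z<70))
E
```

```text
scene housing 3146 med [574.8 233.6  44.6] rect [586.5 265.9] [195.6 188.8] 5.6 px 254 357 96 186
scene pan 1507 med [604.4 249.8  62.1] rect [581.4 262.2] [186.2 124.8] 12.1 px 268 344 109 175
scene pail rim 138 med [607.6 268.3 113. ] rect [610.4 269.4] [58.5 59.2] 34.0 px 301 328 109 135
scene bail bar 86 med [610.7 261.8 155.3] rect [610.4 268.5] [ 8.  52.8] 7.2 px 310 319 103 125
scene bail top 65 med [610.6 265.  156.2] rect [610.6 266.7] [ 7.7 40.8] 6.9 px 311 318 104 122
scene button 122 med [509.3 278.9  48.3] rect [512.3 257.4] [ 30.4 152.4] 5.8 px 258 280 116 176
scene bowl 345 med [435.3 -68.   38.4] rect [440.9 -76.9] [97.7 98.2] 47.1 px 231 279 277 325
scene board 3943 med [ 665.3 -216.3  307.9] rect [ 692.9 -172.7] [480.7  78. ] 87.9 px 363 458 164 473
scene hook 89 med [ 647.8 -276.3  174.4] rect [ 647.5 -276.2] [ 7.1 35.5] 87.6 px 370 390 380 385
scene hook arm 89 med [ 647.8 -276.3  174.4] rect [ 647.5 -276.2] [ 7.1 35.5] 87.6 px 370 390 380 385
side housing 2283 med [557.2 217.8  45.7] rect [579.8 266. ] [196.5 189.7] 5.4 px 169 298 200 261
side pan 1101 med [584. 
[... 246 characters left out ...]
 232 249 166 179
side bail top 61 med [603.3 266.1 156.1] rect [604.6 268.7] [ 8.6 39.8] 10.3 px 233 247 166 174
side button 117 med [500.6 263.6  48. ] rect [505.3 261.6] [ 30.7 142.2] 4.5 px 177 227 219 244
side bowl 647 med [440.1 -64.6  39.1] rect [435.4 -76.6] [98.5 99.5] 16.1 px 241 306 327 375
side board 5872 med [ 657.2 -233.3  308. ] rect [1231.2   89.4] [1498.8  455.7] 25.6 px 330 639 0 262
side hook 527 med [ 661.1 -278.1  207.6] rect [ 645.3 -276.9] [ 8.4 44.4] 89.9 px 472 510 221 299
side hook arm 210 med [ 646.1 -277.7  176. ] rect [ 644.4 -276.6] [ 7.9 42.5] 89.9 px 472 497 276 299
side jar 817 med [ 700.9 -202.8   65. ] rect [ 704.  -200.2] [59.4 59.4] 82.2 px 436 474 296 323
```

View pics/crops.png

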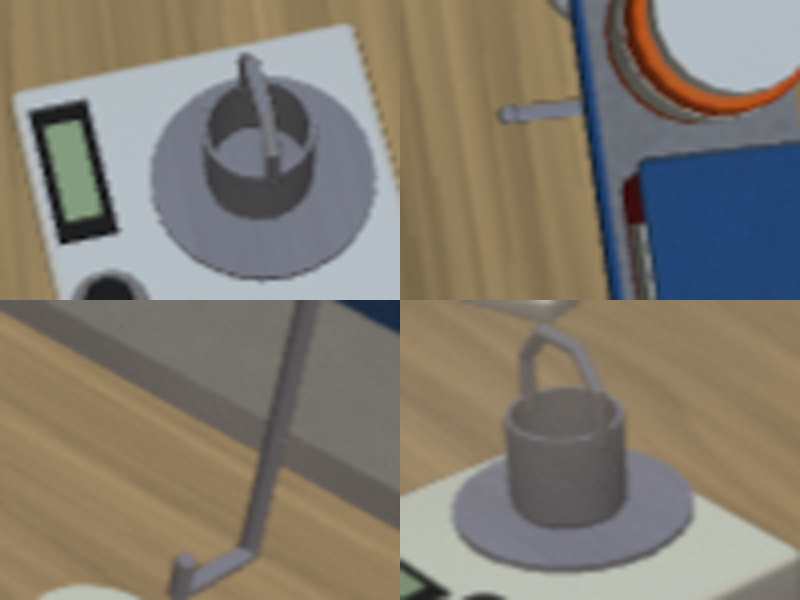

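```bash
cat >> h.py <<'E'
from scipy.spatial.transform import Rotation as Ro
def q2R(q): return Ro.from_quat([q[1],q[2],q[3],q[0]])
def tool(yaw,tilt): # tool y along yaw+90 deg, z leaning forward by tilt from down
    a,t=np.radians([yaw,tilt]); z=np.array([np.sin(t)*np.cos(a),np.sin(t)*np.sin(a),-np.cos(t)])
    y=np.array([-np.sin(a),np.cos(a),0]); return Ro.from_matrix(np.stack([np.cross(y,z),y,z],1))
def turn(q,yaw,tilt): return np.degrees((tool(yaw,tilt)*q2R(q).inv()).as_rotvec()).round(2)
E
python3 - <<'E'
from h import *
n=np.array([.145886,.989301]);q=[0,n[0],n[1],0]
for y,t in((8,55),(8,50)): print(turn(q,y,t),tool(y,t).apply([0,0,1]).round(3))
E
```

```text
[ -4.24 -55.24  22.83] [ 0.811  0.114 -0.574]
[ -3.85 -50.22  23.17] [ 0.759  0.107 -0.643]
```

{"fn": "apply_moves", "kwargs": {
  "targets": [
    [85, [120, -83, 0], [-1.4, -18, 7.6]],
    [85, [120, -83, 0], [-1.4, -18, 7.6]],
    [85, [120, -83, 0], [-1.4, -18, 7.6]],
    [85, [240, -166, -20], [-2.8, -37, 15]],
    [85, [240, -166, -20], [-2.8, -37, 15]],
    [85, [240, -166, -20], [-2.8, -37, 15]],
    [85, [359, -248, -81], [-4.24, -55.24, 22.83]],
    [85, [359, -248, -81], [-4.24, -55.24, 22.83]],
    [85, [359, -248, -81], [-4.24, -55.24, 22.83]],
    [85, [359, -248, -81], [-4.24, -55.24, 22.83]],
    [85, [359, -248, -81], [-4.24, -55.24, 22.83]],
    [85, [359, -248, -81], [-4.24, -55.24, 22.83]],
    [85, [359, -248, -81], [-4.24, -55.24, 22.83]],
    [85, [359, -248, -81], [-4.24, -55.24, 22.83]]
  ]
}}

```text
time_s: 1.5
eef_pos: [520.1, 253.5, 211.1]
ee_rot: [0.43, -0.067, 0.9, 0.036]
force: [0.1, 0.1, -0.8]
grip_width: 0.994
grip_force: 0.0
```

```bash
python3 - <<'E'
from h import *
s=ctrl.sense(); print(s['eef_pos'],s['joints'].round(2)); R=q2R(s['ee_rot']).as_matrix(); print(R.round(3))
im,d,P=cloud('wrist'); im2=capture('scene')[0]
cv2.imwrite('pics/w1.png',np.hstack([cv2.resize(im,(400,300)),im2[50:350,170:570]]))
z=P[...,2]
for lo,hi,t in((151,166,'bail'),(110,118,'rim')):
    m=(z>lo)&(z<hi)&(abs(P[...,0]-608)<60)&(abs(P[...,1]-268)<60); q=P[m]
    if len(q)>3: print(t,len(q),np.median(q,0).round(1),cv2.minAreaRect(q[:,:2].astype(np.float32)))
E
```

```text
[520.11351225 253.48507536 211.06365096] [ 0.3   0.22  2.   -1.23  0.11 -0.24]
[[-0.621 -0.151  0.769]
 [-0.089  0.988  0.122]
 [-0.778  0.008 -0.628]]
bail 627 [604.1 270.4 154.3] ((604.6397094726562, 270.6649169921875), (6.375066757202148, 38.432952880859375), 6.1697468757629395)
rim 1292 [599.8 270.  112.4] ((606.0372924804688, 270.9513244628906), (59.80923080444336, 58.630348205566406), 30.597837448120117)
```

View pics/w1.png

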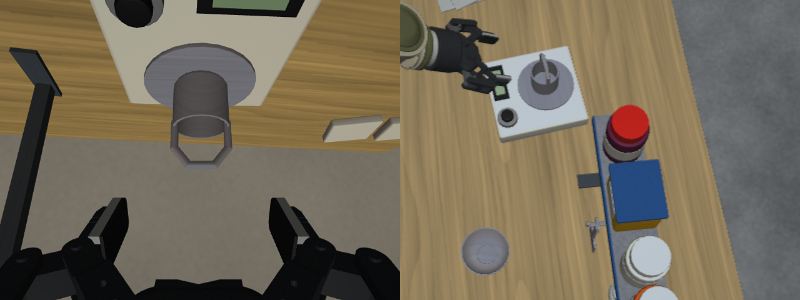

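The wrist view (left half) shows the pail upright with its bail centred between the open fingers. Joint 4 is at its range limit, so 55° of tilt isn't reachable here. I'll use 45° and grip the pail higher, which still clears the hook tip.

```bash
python3 - <<'E'
from h import *
s=ctrl.sense(); print(turn(s['ee_rot'],7.5,45), np.array([543.4,261.2,169.6])-s['eef_pos'])
E
```

```text
[-1.3   6.01 -1.17] [ 23.12643527   7.82967459 -41.54535911]
```

{"fn": "apply_moves", "kwargs": {
  "targets": [
    [85, [0, 0, 0], [-1.3, 6, -1.2]],
    [85, [0, 0, 0], [-1.3, 6, -1.2]],
    [85, [12, 4, -20], [-1.3, 6, -1.2]],
    [85, [23, 8, -41], [-1.3, 6, -1.2]],
    [85, [23, 8, -41], [-1.3, 6, -1.2]],
    [85, [23, 8, -41], [-1.3, 6, -1.2]]
  ]
}}

```text
time_s: 2.2
eef_pos: [543.4, 260.7, 170.0]
ee_rot: [0.382, -0.06, 0.922, 0.024]
force: [-0.2, -0.5, 0.3]
grip_width: 0.993
grip_force: 0.0
```

```bash
cat > st.py <<'E'
from h import *
import sys
a=[float(v) for v in sys.argv[1:]]
s=ctrl.sense(); R=q2R(s['ee_rot']).as_matrix()
print('t',s['time_s'],'pos',s['eef_pos'].round(1),'j',s['joints'].round(2),'yaw',np.degrees(np.arctan2(-R[0,1],R[1,1])).round(1),'tilt',np.degrees(np.arccos(-R[2,2])).round(1),'ytilt',np.degrees(R[2,1]).round(1),'F',s['force'].round(1),s['grip_width'],s['grip_force'])
if a: print('shift',(np.array(a[:3])-s['eef_pos']).round(1),'turn',turn(s['ee_rot'],a[3],a[4]))
E
python3 st.py 606.5 269.5 106 7.5 45
```

```text
t 2.2 pos [543.4 260.7 170. ] j [ 0.3   0.34  1.91 -0.79  0.17 -0.66] yaw 7.4 tilt 45.0 ytilt -0.0 F [-0.2 -0.5  0.3] 0.9928213651495174 0.0
shift [ 63.1   8.8 -64. ] turn [ 0.05 -0.04  0.08]
```

{"fn": "apply_moves", "kwargs": {
  "targets": [
    [85, [16, 2.2, -16], [0, 0, 0]],
    [85, [32, 4.4, -32], [0, 0, 0]],
    [85, [48, 6.6, -48], [0, 0, 0]],
    [85, [63, 8.8, -64], [0, 0, 0]],
    [85, [63, 8.8, -64], [0, 0, 0]],
    [85, [63, 8.8, -64], [0, 0, 0]]
  ]
}}

```text
time_s: 2.8
eef_pos: [607.1, 269.4, 107.7]
ee_rot: [0.382, -0.061, 0.922, 0.024]
force: [-0.4, 0.7, 0.4]
grip_width: 0.994
grip_force: 0.0
```

```bash
python3 st.py 606.5 269.5 106 7.5 45; python3 - <<'E'
from h import *
im,d,P=cloud('wrist'); im2=capture('side')[0]
cv2.imwrite('pics/w2.png',np.hstack([cv2.resize(im,(400,300)),cv2.resize(im2[130:280,140:340],(400,300))]))
E
```

```text
t 2.8 pos [607.1 269.4 107.7] j [ 0.28  0.55  1.77 -1.23  0.11 -0.24] yaw 7.5 tilt 45.0 ytilt -0.1 F [-0.4  0.7  0.4] 0.9941072898815511 0.0
shift [-0.6  0.1 -1.7] turn [ 0.12 -0.01  0.02]
```

View pics/w2.png

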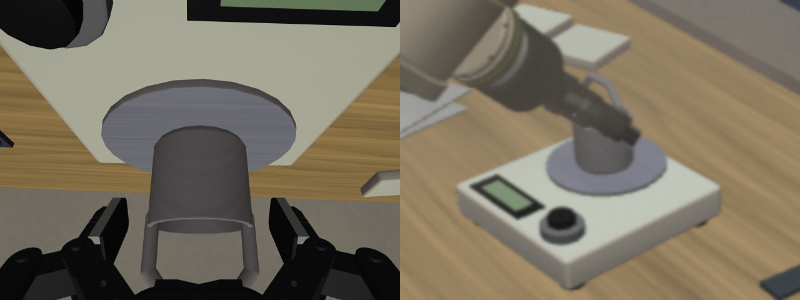

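The pads straddle the pail symmetrically, and the bail clears the palm.

{"fn": "apply_moves", "kwargs": {
  "targets": [
    [50, [0, 0, 0], [0, 0, 0]],
    [50, [0, 0, 0], [0, 0, 0]],
    [50, [0, 0, 0], [0, 0, 0]],
    [50, [0, 0, 0], [0, 0, 0]],
    [50, [0, 0, 0], [0, 0, 0]],
    [50, [0, 0, 0], [0, 0, 0]],
    [50, [0, 0, 0], [0, 0, 0]],
    [50, [0, 0, 0], [0, 0, 0]]
  ],
  "squeeze": 40
}}

```text
time_s: 3.7
eef_pos: [607.5, 269.5, 107.8]
ee_rot: [0.382, -0.06, 0.922, 0.025]
force: [-5.0, -0.8, 7.4]
grip_width: 0.713
grip_force: 42.9
```

```bash
python3 st.py
```

```text
t 3.7 pos [607.5 269.5 107.8] j [ 0.28  0.55  1.77 -1.23  0.11 -0.23] yaw 7.4 tilt 45.0 ytilt -0.0 F [-5.  -0.8  7.4] 0.7132620227584013 42.949512004852295
```

{"fn": "apply_moves", "kwargs": {
  "targets": [
    [50, [0, 0, 15], [0, 0, 0]],
    [50, [0, 0, 35], [0, 0, 0]],
    [50, [-10, 0, 60], [0, 0, 0]],
    [50, [-30, -30, 65], [0, 0, -1]],
    [50, [-50, -65, 65], [0, 0, -2]],
    [50, [-70, -100, 65], [0, 0, -3]],
    [50, [-75, -140, 65], [0, 0, -4]],
    [50, [-75, -180, 65], [0, 0, -5]],
    [50, [-75, -220, 65], [0, 0, -6]],
    [50, [-75, -260, 65], [0, 0, -7]],
    [50, [-75, -300, 65], [0, 0, -8]],
    [50, [-75, -340, 65], [0, 0, -9]],
    [50, [-75, -380, 65], [0, 0, -9.5]],
    [50, [-75, -420, 65], [0, 0, -9.5]],
    [50, [-70, -460, 60], [0, 0, -9.5]],
    [50, [-60, -500, 57], [0, 0, -9.5]],
    [50, [-45, -530, 57], [0, 0, -9.5]],
    [50, [-35, -543, 57], [0, 0, -9.5]],
    [50, [-35, -543, 57], [0, 0, -9.5]],
    [50, [-35, -543, 57], [0, 0, -9.5]]
  ]
}}

```text
time_s: 5.7
eef_pos: [594.7, -263.1, 194.0]
ee_rot: [0.359, 0.03, 0.933, -0.009]
force: [0.1, 0.5, -2.1]
grip_width: 0.714
grip_force: 44.2
```

```bash
python3 st.py 573 -274 165 -2 45; python3 - <<'E'
from h import *
out=[]
for n in('scene','side'):
    im,d,P=cloud(n); np.savez(n+'1.npz',im=im,P=P); out.append(im)
a=cv2.resize(out[0][330:430,310:443],(400,300));b=cv2.resize(out[1][190:340,340:540],(400,300))
cv2.imwrite('pics/w3.png',np.hstack([a,b]))
E
```

```text
t 5.7 pos [ 594.7 -263.1  194. ] j [-0.76  0.4   1.71  0.85  0.61 -2.88] yaw -3.6 tilt 42.1 ytilt 0.2 F [ 0.1  0.5 -2.1] 0.7135375841701471 44.188564395221874
shift [-21.7 -10.9 -29. ] turn [-0.37 -2.89  1.56]
```

View pics/w3.png

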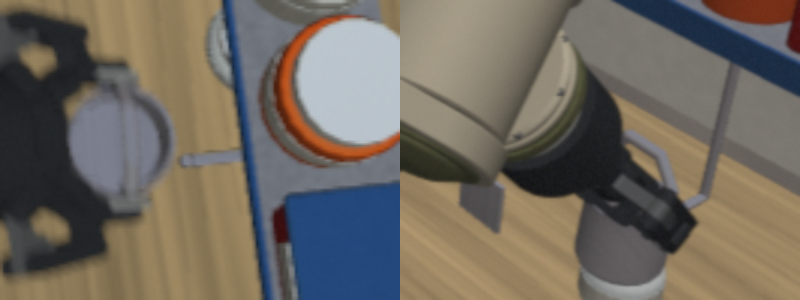

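```bash
cat > kin.py <<'E'
from h import *
from scipy.optimize import least_squares
LO=np.array([-2.94,-.97,.19,-1.23,.02,-2.88]);HI=np.array([2.94,2.17,2.56,4.37,3.11,2.88])
D=[([1.0546,.3135,1.4985,0,1.331,-.2234],[151.4,502.4,249.4],[0,.1459,.9893,-.0006]),
([.30,.22,2.0,-1.23,.11,-.24],[520.1,253.5,211.1],[.43,-.067,.9,.036]),
([.30,.34,1.91,-.79,.17,-.66],[543.4,260.7,170.],[.382,-.06,.922,.024]),
([.28,.55,1.77,-1.23,.11,-.24],[607.1,269.4,107.7],[.382,-.061,.922,.024]),
([-.76,.40,1.71,.85,.61,-2.88],[594.7,-263.1,194.],[.359,.03,.933,-.009])]
def fk(p,j,s4=1,s6=1,c=np.pi/2):
    l1,l2,h,L,o,a,e=p
    A=Ro.from_euler('z',j[0])
    f=j[1]+j[2]
    w=A.apply([a+l1*np.sin(j[1])+l2*np.sin(f)+e*np.cos(f),o,h+l1*np.cos(j[1])+l2*np.cos(f)-e*np.sin(f)])
    R=A*Ro.from_euler('y',f)*Ro.from_euler('z',s4*j[3])*Ro.from_euler('y',j[4])*Ro.from_euler('z',s6*j[5]+c)
    return w+R.apply([0,0,L]),R
def fit(s4,s6,c):
    def r(p):
        o=[]
        for j,x,q in D:
            X,R=fk(p,j,s4,s6,c); o+=list(X-x)+list(100*(R*q2R(q).inv()).as_rotvec())
        return np.array(o+[.02*p[5],.02*p[6]])
    return least_squares(r,[400,400,180,240,116,0,0])
B=min((fit(a,b,c) and (fit(a,b,c),(a,b,c)) for a in(1,-1) for b in(1,-1) for c in(np.pi/2,-np.pi/2)),key=lambda t:t[0].cost)
p,S=B[0].x,B[1]
def ik(x,R,n=40):
    rng=np.random.default_rng(0); sols=[]
    def r(j):
        X,Q=fk(p,j,*S); return np.r_[X-x,100*(Q*R.inv()).as_rotvec()]
    for k in range(n):
        g=least_squares(r,LO+rng.random(6)*(HI-LO),bounds=(LO-.15,HI+.15),max_nfev=60)
        if g.cost<.5 and not any(np.allclose(g.x,t,atol=.05) for t in sols): sols.append(g.x)
    return sols
if __name__=='__main__':
    print(p.round(1),S,B[0].cost,np.abs(B[0].fun).max())
    flip=Ro.from_euler('z',np.pi)
    for nm,x,yaws in(('pail',[607,269.5,107],(7,-5,-15,20)),('hook',[648,-276,133],(-2,-14,-24,10))):
        for t in(40,45,50):
            for y in yaws:
                for f in(0,1):
                    R=tool(y,t)*(flip if f else Ro.identity())
                    for j in ik(np.array(x),R,12): print(nm,t,y,f,j.round(2),'margin',np.minimum(j-LO,HI-j).min().round(2))
E
python3 kin.py
```

```text
[436.6 403.3 215.3 241.2 115.7  -3.9  44. ] (1, 1, 1.5707963267948966) 16.860082182902218 3.1515868329860695
pail 40 7 0 [ 0.28  0.55  1.72 -0.53  0.2  -0.93] margin 0.18
pail 40 7 1 [ 0.28  0.55  1.72 -0.53  0.2   2.21] margin 0.18
pail 40 -5 0 [ 0.34  0.58  1.67 -0.87  0.36 -0.4 ] margin 0.34
pail 40 -5 1 [ 0.34  0.58  1.67 -0.87  0.36  2.74] margin 0.14
pail 40 -15 0 [ 0.38  0.61  1.61 -0.92  0.51 -0.19] margin 0.31
pail 40 -15 1 [ 0.38  0.61  1.61 -0.92  0.51  2.95] margin -0.07
pail 40 20 0 [ 0.21  0.54  1.75  0.51  0.18 -2.18] margin 0.16
pail 40 20 1 [0.21 0.54 1.75 0.51 0.18 0.96] margin 0.16
pail 45 7 0 [ 0.28  0.56  1.77  1.88 -0.12  2.95] margin -0.14
pail 45 7 0 [ 0.28  0.56  1.77 -1.26  0.12 -0.19] margin -0.03
pail 45 7 1 [ 0.28  0.56  1.77 -1.26  0.12  2.95] margin -0.07
pail 45 7 1 [ 0.28  0.56  1.77  1.88 -0.12 -0.19] margin -0.14
pail 45 -5 0 [ 0.35  0.59  1.72 -1.25  0.32 -0.02] margin -0.02
pail 45 -15 0 [ 0.4   0.62  1.65 -1.17  0.49  0.06] margin 0.06
pail 45 20 0 [ 0.21  0.54  1.8   1.36  0.1  -3.03] margin -0.15
pail 45 20 0 [ 0.21  0.54  1.8   4.5  -0.1   0.1
[... 1074 characters left out ...]

hook 45 -24 1 [-0.62  0.56  1.67  0.79  0.2   0.65] margin 0.18
hook 45 10 0 [-0.77  0.62  1.56  1.04  0.73  3.03] margin -0.15
hook 45 10 1 [-0.77  0.62  1.55  1.03  0.73 -0.1 ] margin 0.71
hook 50 -2 0 [-0.74  0.59  1.67  1.32  0.54  2.93] margin -0.05
hook 50 -2 1 [-0.74  0.59  1.67  1.32  0.54 -0.21] margin 0.52
hook 50 -14 0 [-0.68  0.57  1.71  1.45  0.33  2.98] margin -0.1
hook 50 -14 1 [-0.68  0.57  1.71  1.45  0.33 -0.17] margin 0.31
hook 50 -24 0 [-0.62  0.56  1.72  1.58  0.15  3.  ] margin -0.12
hook 50 -24 1 [-0.62  0.56  1.72  1.58  0.15 -0.14] margin 0.13
hook 50 10 0 [-0.79  0.63  1.6   1.2   0.74  2.88] margin 0.0
hook 50 10 1 [-0.79  0.63  1.6   1.2   0.74 -0.26] margin 0.72
```

```bash
python3 st.py 580 -275 165 -9 40
```

```text
t 5.8 pos [ 594.3 -264.   192.5] j [-0.76  0.4   1.71  0.86  0.61 -2.88] yaw -3.7 tilt 42.0 ytilt 0.3 F [-0.2  0.5 -2.6] 0.7157965382590731 44.21988813015105
shift [-14.3 -11.  -27.5] turn [-0.05  2.02 -5.3 ]
```

{"fn": "apply_moves", "kwargs": {
  "targets": [
    [50, [-14, -2, 0], [0, 1, -2.5]],
    [50, [-14, -6, -10], [0, 2, -5.3]],
    [50, [-14, -11, -20], [0, 2, -5.3]],
    [50, [-14, -11, -27.5], [0, 2, -5.3]],
    [50, [-14, -11, -27.5], [0, 2, -5.3]],
    [50, [-14, -11, -27.5], [0, 2, -5.3]]
  ]
}}

```text
time_s: 6.4
eef_pos: [580.4, -271.2, 166.1]
ee_rot: [0.342, 0.072, 0.937, -0.025]
force: [0.2, -0.6, -2.3]
grip_width: 0.712
grip_force: 44.4
```

```bash
python3 st.py 580 -275 165 -9 40; cat > meas.py <<'E'
from h import *
import sys
x0,y0,zb=map(float,sys.argv[1:4])   # expected bail, world
for n in('scene','side','wrist'):
    im,d,P=cloud(n); np.savez(n+'1.npz',im=im,P=P)
    v,u=np.mgrid[:480,:640]
    for t,c,r,lo,hi in(('bail',(x0,y0),(22,24),zb-9,zb+9),('hooktip',(627,-276),(14,12),160,192),('hookarm',(648,-276),(30,9),165,192)):
        m=(abs(P[...,0]-c[0])<r[0])&(abs(P[...,1]-c[1])<r[1])&(P[...,2]>lo)&(P[...,2]<hi); q=P[m]
        if len(q)<6: print(n,t,'-');continue
        R=cv2.minAreaRect(q[:,:2].astype(np.float32)); print(n,t,len(q),'med',np.median(q,0).round(1),'min',q.min(0).round(1),'max',q.max(0).round(1),'rect',np.round(R[0],1),np.round(R[1],1),round(R[2],1))
E
python3 meas.py 584 -275 210
```

```text
t 6.4 pos [ 580.4 -271.2  166.1] j [-0.76  0.41  1.76  0.83  0.52 -2.82] yaw -8.8 tilt 40.1 ytilt 0.1 F [ 0.2 -0.6 -2.3] 0.7119059562376643 44.37337450750647
shift [-0.4 -3.8 -1.1] turn [-0.09  0.08 -0.2 ]
scene bail 146 med [ 586.8 -275.2  214.2] min [ 562.5 -298.7  201.2] max [ 594.1 -251.9  218.6] rect [ 583.9 -278.7] [54.2 19.3] 61.4
scene hooktip 35 med [ 633.  -276.1  176.6] min [ 613.  -279.1  167.8] max [ 640.9 -265.7  189.4] rect [ 627.  -272.6] [13.4 27.8] 89.2
scene hookarm 89 med [ 647.7 -276.4  174.9] min [ 629.5 -279.9  168.6] max [ 665.6 -272.7  189.4] rect [ 647.5 -276.2] [ 7. 36.] 87.6
side bail 250 med [ 580.1 -279.3  212.4] min [ 573.7 -298.7  201.5] max [ 588.1 -251.3  217.9] rect [ 581.1 -275.4] [47.8  8.6] 80.2
side hooktip 88 med [ 627.  -277.   175.9] min [ 623.4 -280.   169.8] max [ 640.6 -272.   187.7] rect [ 632.1 -276.1] [ 7.6 17.4] 86.3
side hookarm 209 med [ 647.  -277.8  175.7] min [ 623.4 -280.9  168.5] max [ 666.4 -272.   191.4] rect [ 644.9 -276.5] [ 7.8 43.1] 88.1
wrist bail 18 med [ 577.1 -295.4  201.3] min [ 575.3 -297.   201. ] max [ 579.2 -292.9  201.8] rect [ 577.2 -295.2] [1.6 5.3] 38.0
wrist hooktip 632 med [ 627.4 -274.2  177.1] min [ 624.7 -277.8  167.3] max [ 640.9 -271.1  186. ] rect [ 632.8 -274.6] [ 6.7 16.1] 88.0
wrist hookarm 1066 med [ 628.6 -274.2  179.6] min [ 624.7 -279.1  167.3] max [ 667.3 -271.1  191.9] rect [ 646. -275.] [ 6.7 42.5] 87.9
```

{"fn": "apply_moves", "kwargs": {
  "targets": [
    [50, [0, -1, -6], [0, 0, 0]],
    [50, [0, -1, -12], [0, 0, 0]],
    [50, [10, -1, -12], [0, 0, 0]],
    [50, [20, -1, -12], [0, 0, 0]],
    [50, [30, -1, -12], [0, 0, 0]],
    [50, [40, -1, -12], [0, 0, 0]],
    [50, [50, -1, -12], [0, 0, 0]],
    [50, [60, -1, -12], [0, 0, 0]],
    [50, [60, -1, -12], [0, 0, 0]],
    [50, [60, -1, -12], [0, 0, 0]]
  ]
}}

```text
time_s: 7.55
eef_pos: [640.1, -272.4, 153.3]
ee_rot: [0.341, 0.073, 0.937, -0.025]
force: [0.3, 0.4, -0.7]
grip_width: 0.713
grip_force: 44.3
```

```bash
python3 st.py 640 -272 154 -9 40; python3 meas.py 642 -276 200; python3 - <<'E'
from h import *
a=np.load('scene1.npz')['im'];b=np.load('side1.npz')['im'];c=np.load('wrist1.npz')['im']
cv2.imwrite('pics/w4.png',np.hstack([cv2.resize(c,(400,300)),cv2.resize(b[190:340,380:580],(400,300))]))
E
```

```text
t 7.55 pos [ 640.1 -272.4  153.3] j [-0.68  0.53  1.6   0.75  0.5  -2.68] yaw -8.8 tilt 40.0 ytilt 0.1 F [ 0.3  0.4 -0.7] 0.7134062550150116 44.341076731582234
shift [-0.1  0.4  0.7] turn [-0.11  0.04 -0.19]
scene bail 140 med [ 646.2 -275.6  201. ] min [ 620.2 -299.5  191.3] max [ 653.  -252.1  206.4] rect [ 642.1 -279.5] [56.  22.1] 57.3
scene hooktip 34 med [ 633.3 -276.4  176.5] min [ 616.3 -284.7  161. ] max [ 640.9 -265.8  187.6] rect [ 627.  -278.1] [17.3 25.8] 71.3
scene hookarm 66 med [ 642.9 -276.4  174.9] min [ 629.2 -279.9  169.5] max [ 665.4 -272.6  187.6] rect [ 647.3 -276.2] [ 6.5 36.2] 88.6
side bail 247 med [ 640.7 -278.3  200.5] min [ 633.1 -298.4  191.4] max [ 663.6 -255.   208.3] rect [ 650.  -279.1] [44.4 27.3] 78.9
side hooktip -
side hookarm 44 med [ 660.4 -278.1  180.9] min [ 647.7 -280.9  171.3] max [ 665.9 -272.   191.8] rect [ 656.8 -276.5] [18.2  8.8] 0.3
wrist bail -
wrist hooktip 1544 med [ 627.3 -274.1  176.3] min [ 613. -288.  160.] max [ 640.8 -264.   186.1] rect [ 623.9 -278.6] [22.7 28.8] 73.9
wrist hookarm 2013 med [ 628.2 -274.   177.5] min [ 624.9 -279.2  167.2] max [ 667.9 -271.   186.1] rect [ 646.3 -275.2] [ 7.2 43. ] 88.1
```

View pics/w4.png

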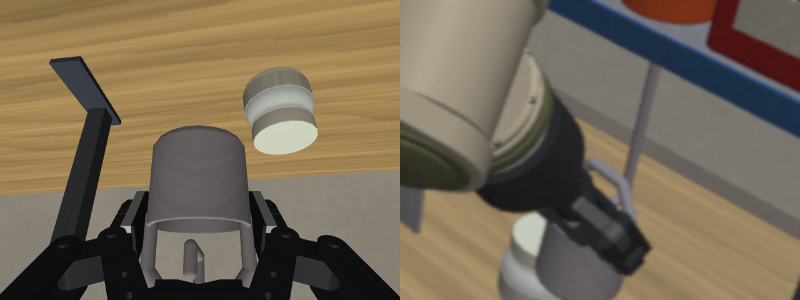

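The bail is over the hook: the wrist view shows the hook tip inside the bail opening at about (195,255).

{"fn": "apply_moves", "kwargs": {
  "targets": [
    [50, [0, 0, -5], [0, 0, 0]],
    [50, [0, 0, -10], [0, 0, 0]],
    [50, [0, 0, -14], [0, 0, 0]],
    [50, [0, 0, -17], [0, 0, 0]],
    [50, [0, 0, -19], [0, 0, 0]],
    [50, [0, 0, -19], [0, 0, 0]],
    [50, [0, 0, -19], [0, 0, 0]]
  ]
}}

```text
time_s: 8.4
eef_pos: [640.5, -272.7, 135.2]
ee_rot: [0.342, 0.073, 0.937, -0.026]
force: [-0.4, -0.5, -1.9]
grip_width: 0.714
grip_force: 44.3
```

```bash
python3 st.py; python3 meas.py 642 -276 181|grep bail
```

```text
t 8.4 pos [ 640.5 -272.7  135.2] j [-0.68  0.56  1.62  0.8   0.47 -2.74] yaw -8.8 tilt 40.1 ytilt 0.1 F [-0.4 -0.5 -1.9] 0.7135821328257816 44.34467321610555
scene bail 190 med [ 646.4 -276.4  181.6] min [ 620.1 -298.8  172.2] max [ 663.7 -252.4  188.9] rect [ 643.2 -280.5] [55.6 28.7] 50.7
side bail 322 med [ 640.5 -278.   181.5] min [ 622.7 -298.5  172.3] max [ 663.6 -252.8  189.9] rect [ 641.7 -277.6] [38.5 32.8] 41.1
wrist bail -
```

{"fn": "apply_moves", "kwargs": {
  "targets": [
    [50, [0, 0, -1], [0, 0, 0]],
    [50, [0, 0, -2], [0, 0, 0]],
    [50, [0, 0, -2], [0, 0, 0]],
    [50, [0, 0, -2], [0, 0, 0]]
  ]
}}

```text
time_s: 8.95
eef_pos: [640.5, -272.6, 133.1]
ee_rot: [0.342, 0.073, 0.937, -0.026]
force: [0.0, -0.0, -1.2]
grip_width: 0.715
grip_force: 44.3
```

```bash
python3 st.py
```

```text
t 8.95 pos [ 640.5 -272.6  133.1] j [-0.68  0.56  1.62  0.81  0.47 -2.74] yaw -8.8 tilt 40.1 ytilt 0.1 F [ 0.  -0.  -1.2] 0.7147298409546987 44.34161637175521
```

{"fn": "apply_moves", "kwargs": {
  "targets": [
    [50, [0, 0, -1], [0, 0, 0]],
    [50, [0, 0, -1], [0, 0, 0]],
    [50, [0, 0, -1], [0, 0, 0]]
  ]
}}

```text
time_s: 9.25
eef_pos: [640.7, -272.8, 132.6]
ee_rot: [0.342, 0.072, 0.937, -0.026]
force: [0.2, 0.1, 3.1]
grip_width: 0.715
grip_force: 44.5
```

{"fn": "apply_moves", "kwargs": {
  "targets": [
    [50, [0, 0, -1], [0, 0, 0]],
    [50, [0, 0, -1], [0, 0, 0]],
    [50, [0, 0, -1], [0, 0, 0]]
  ]
}}

```text
time_s: 9.55
eef_pos: [641.1, -272.9, 132.4]
ee_rot: [0.343, 0.072, 0.936, -0.026]
force: [0.0, 1.2, 7.0]
grip_width: 0.717
grip_force: 44.8
```

The bail is now seated: the wrist force rose to +7 N. I'll ease off slightly, then open.

{"fn": "apply_moves", "kwargs": {
  "targets": [
    [50, [0, 0, 1.3], [0, 0, 0]],
    [50, [0, 0, 1.3], [0, 0, 0]],
    [63, [0, 0, 1.3], [0, 0, 0]],
    [66, [0, 0, 1.3], [0, 0, 0]],
    [70, [0, 0, 1.3], [0, 0, 0]],
    [75, [0, 0, 1.3], [0, 0, 0]],
    [80, [0, 0, 1.3], [0, 0, 0]],
    [85, [0, 0, 1.3], [0, 0, 0]],
    [85, [0, 0, 1.3], [0, 0, 0]],
    [85, [0, 0, 1.3], [0, 0, 0]],
    [85, [0, 0, 1.3], [0, 0, 0]],
    [85, [0, 0, 1.3], [0, 0, 0]]
  ]
}}

```text
time_s: 10.75
eef_pos: [640.5, -272.6, 132.3]
ee_rot: [0.342, 0.073, 0.937, -0.026]
force: [0.4, 0.1, 0.3]
grip_width: 0.995
grip_force: 0.0
```

```bash
python3 st.py; python3 meas.py 642 -276 181|grep bail;  python3 - <<'E'
from h import *
b=np.load('side1.npz')['im'];c=np.load('wrist1.npz')['im']
cv2.imwrite('pics/w5.png',np.hstack([cv2.resize(c,(400,300)),cv2.resize(b[190:340,380:580],(400,300))]))
E
```

```text
t 10.75 pos [ 640.5 -272.6  132.3] j [-0.68  0.56  1.62  0.81  0.47 -2.75] yaw -8.8 tilt 40.1 ytilt 0.1 F [0.4 0.1 0.3] 0.9954714676238889 0.0
scene bail 186 med [ 645.4 -276.1  179.3] min [ 629.8 -298.5  172.1] max [ 663.6 -252.8  188.8] rect [ 645.8 -275.4] [37.5 27.9] 44.4
side bail 307 med [ 639.4 -278.1  179.9] min [ 623.3 -298.5  172.1] max [ 664.  -254.8  189.9] rect [ 642.  -274.9] [36.8 33.1] 33.8
wrist bail -
```

View pics/w5.png

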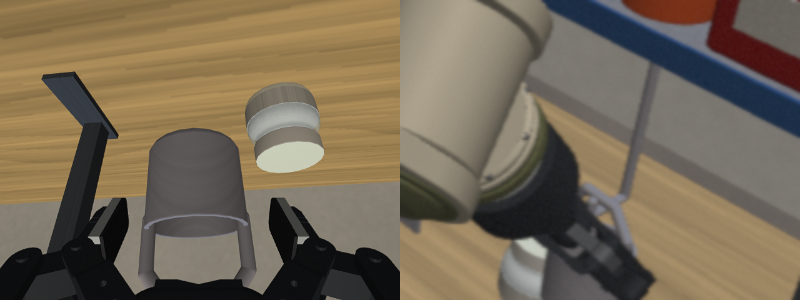

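The pail hangs free between the open pads. I'll back out along the tool axis.

{"fn": "apply_moves", "kwargs": {
  "targets": [
    [85, [-6.4, 1, 7.6], [0, 0, 0]],
    [85, [-19, 3, 23], [0, 0, 0]],
    [85, [-38, 6, 46], [0, 0, 0]],
    [85, [-57, 9, 69], [0, 0, 0]],
    [85, [-80, 12, 90], [0, 0, 0]],
    [85, [-110, 15, 105], [0, 0, 0]],
    [85, [-150, 20, 115], [0, 0, 0]],
    [85, [-170, 30, 120], [0, 0, 0]],
    [85, [-170, 30, 120], [0, 0, 0]]
  ]
}}

```text
time_s: 11.8
eef_pos: [468.7, -242.0, 253.7]
ee_rot: [0.342, 0.073, 0.936, -0.027]
force: [0.6, -0.6, -0.7]
grip_width: 0.995
grip_force: 0.0
```

```bash
python3 st.py;  python3 - <<'E'
from h import *
im,d,P=cloud('side');a,_,Q=cloud('scene')
cv2.imwrite('pics/w6.png',np.hstack([cv2.resize(a[330:430,310:443],(400,300)),cv2.resize(im[190:340,380:580],(400,300))]))
for n,P,hx in(('side',P,644.6),('scene',Q,651)):
    m=(abs(P[...,0]-646)<30)&(abs(P[...,1]+276)<15)&(P[...,1]>-300)&(P[...,2]>180)&(P[...,2]<186)
    print(n,np.median(P[m],0).round(1)-[hx,-276.4,0],m.sum())
    m=(abs(P[...,0]-646)<50)&(abs(P[...,1]+276)<50)&(abs(P[...,2]-139)<5); R=cv2.minAreaRect(P[m][:,:2].astype(np.float32)) 
    print('rim',np.round(R[0],1),np.round(R[1],1))
E
python3 - <<'E'
from kin import *
flip=Ro.from_euler('z',np.pi)
for y in(-20,-9,0,10,20,30):
  for f in (0,1):
    for j in ik(np.array([509,217,70]),tool(y,0)*(flip if f else Ro.identity()),8): print(y,f,j.round(2))
E
```

```text
t 11.8 pos [ 468.7 -242.   253.7] j [-0.91  0.06  1.95  0.73  0.72 -2.79] yaw -8.9 tilt 40.1 ytilt 0.0 F [ 0.6 -0.6 -0.7] 0.994832379473462 0.0
side [ -4.7  -1.  182.1] 123
rim [ 640.3 -275.9] [59.4 60.3]
scene [ -5.4   1.4 182.2] 67
rim [ 643.2 -275.6] [59.5 53.7]
-20 0 [ 0.19  0.58  1.6  -0.    0.96 -1.03]
-20 1 [0.19 0.58 1.6  0.   0.96 2.11]
-9 0 [ 0.19  0.58  1.6   0.    0.96 -1.22]
-9 1 [0.19 0.58 1.6  0.   0.96 1.92]
0 0 [ 0.19  0.58  1.6  -0.    0.96 -1.38]
0 1 [0.19 0.58 1.6  0.   0.96 1.76]
10 1 [0.19 0.58 1.6  0.   0.96 1.59]
20 1 [ 0.19  0.58  1.6  -0.    0.96  1.41]
30 1 [0.19 0.58 1.6  0.   0.96 1.24]
```

View pics/w6.png

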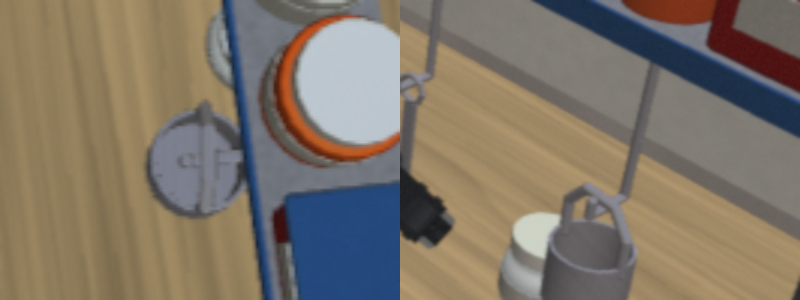

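The pail hangs centred, about 5 mm to the tip side of mid-seat. Next I'll measure the button.

```bash
python3 - <<'E'
from h import *
for n in('scene','side'):
    im,d,P=cloud(n); g=im.max(-1)
    near=(abs(P[...,0]-514)<25)&(abs(P[...,1]-204)<25)
    for t,m in(('dark',near&(g<60)),('grey',near&(g>=60)&(g<150)),('hi',near&(P[...,2]>49))):
        q=P[m]
        if len(q)>4:
            R=cv2.minAreaRect(q[:,:2].astype(np.float32)); print(n,t,len(q),'z',np.percentile(q[:,2],[5,50,95]).round(1),np.round(R[0],1),np.round(R[1],1))
E
python3 st.py 510 205 150 -9 0
```

```text
scene dark 118 z [60.8 66.2 69.5] [519.1 203.2] [24.3 23.8]
scene grey 205 z [ 0.4 56.2 64.6] [514.5 205.4] [48.7 46.5]
scene hi 303 z [52.4 58.8 68.8] [518.1 203.6] [41.7 44.9]
side grey 178 z [ 1.4 48.2 58. ] [503.9 189. ] [33.2 61.1]
side hi 86 z [49.8 55.  58.3] [499.9 196. ] [12.7 35.7]
t 12.0 pos [ 470.8 -242.8  252.4] j [-0.91  0.06  1.95  0.73  0.72 -2.79] yaw -8.8 tilt 40.1 ytilt 0.1 F [1.3 0.4 0.5] 0.9973648306534482 0.0
shift [  39.2  447.8 -102.4] turn [ 6.13 39.61 -0.14]
```

{"fn": "apply_moves", "kwargs": {
  "targets": [
    [0, [0, 40, 0], [1, 7, 0]],
    [0, [5, 85, 10], [2, 15, 0]],
    [0, [10, 130, 10], [3.5, 23, 0]],
    [0, [15, 175, 0], [5, 31, 0]],
    [0, [20, 220, -10], [6.13, 39.6, -0.1]],
    [0, [25, 265, -20], [6.13, 39.6, -0.1]],
    [0, [30, 310, -40], [6.13, 39.6, -0.1]],
    [0, [35, 355, -60], [6.13, 39.6, -0.1]],
    [0, [40, 400, -80], [6.13, 39.6, -0.1]],
    [0, [42, 446, -100], [6.13, 39.6, -0.1]],
    [0, [42, 446, -122], [6.13, 39.6, -0.1]],
    [0, [42, 446, -122], [6.13, 39.6, -0.1]],
    [0, [42, 446, -122], [6.13, 39.6, -0.1]],
    [0, [42, 446, -122], [6.13, 39.6, -0.1]],
    [0, [42, 446, -122], [6.13, 39.6, -0.1]]
  ]
}}

```text
time_s: 13.5
eef_pos: [513.2, 202.6, 131.6]
ee_rot: [0.001, 0.079, 0.997, 0.0]
force: [0.4, -1.1, 0.8]
grip_width: -0.001
grip_force: 0.0
```

```bash
python3 st.py 513 203.7 92 -9 0
```

```text
t 13.5 pos [513.2 202.6 131.6] j [ 0.16  0.49  1.57  0.    1.08 -1.25] yaw -9.1 tilt 0.1 ytilt 0.1 F [ 0.4 -1.1  0.8] -0.0014863053827429537 0.0
shift [ -0.2   1.1 -39.6] turn [-0.04  0.12  0.06]
```

{"fn": "apply_moves", "kwargs": {
  "targets": [
    [0, [0, 1, -20], [0, 0, 0]],
    [0, [0, 1, -35], [0, 0, 0]],
    [0, [0, 1, -41], [0, 0, 0]],
    [0, [0, 1, -44], [0, 0, 0]],
    [0, [0, 1, -44], [0, 0, 0]]
  ]
}}

```text
time_s: 14.0
eef_pos: [512.8, 204.2, 86.8]
ee_rot: [0.0, 0.078, 0.997, 0.0]
force: [-0.4, -0.3, 0.9]
grip_width: 0.0
grip_force: 0.0
```

{"fn": "apply_moves", "kwargs": {
  "targets": [
    [0, [0, 0, -2], [0, 0, 0]],
    [0, [0, 0, -4], [0, 0, 0]],
    [0, [0, 0, -4], [0, 0, 0]]
  ]
}}

```text
time_s: 14.3
eef_pos: [513.0, 204.4, 82.8]
ee_rot: [0.001, 0.078, 0.997, 0.0]
force: [0.7, -0.8, 3.8]
grip_width: 0.002
grip_force: 1.5
```

Contact at 3.8 N. I'll keep pressing until the bottom stop shows in the force.

{"fn": "apply_moves", "kwargs": {
  "targets": [
    [0, [0, 0, -2], [0, 0, 0]],
    [0, [0, 0, -3], [0, 0, 0]],
    [0, [0, 0, -3], [0, 0, 0]],
    [0, [0, 0, -3], [0, 0, 0]]
  ]
}}

```text
time_s: 14.7
eef_pos: [513.0, 204.4, 79.7]
ee_rot: [0.001, 0.078, 0.997, 0.0]
force: [2.2, -0.9, 5.0]
grip_width: -0.001
grip_force: 2.5
```

{"fn": "apply_moves", "kwargs": {
  "targets": [
    [0, [0, 0, -1], [0, 0, 0]],
    [0, [0, 0, -2], [0, 0, 0]],
    [0, [0, 0, -2], [0, 0, 0]],
    [0, [0, 0, -2], [0, 0, 0]]
  ]
}}

```text
time_s: 15.1
eef_pos: [513.1, 204.4, 79.5]
ee_rot: [0.001, 0.078, 0.997, 0.0]
force: [-4.6, -2.8, 21.2]
grip_width: -0.001
grip_force: 10.8
```

The bottom stop is clear: the force jumped to 21 N with no further travel. I'll retract.

{"fn": "apply_moves", "kwargs": {
  "targets": [
    [0, [0, 0, 5], [0, 0, 0]],
    [0, [0, 0, 15], [0, 0, 0]],
    [0, [0, 0, 40], [0, 0, 0]],
    [0, [0, 0, 80], [0, 0, 0]],
    [0, [-30, 0, 120], [0, 0, 0]],
    [0, [-30, 0, 120], [0, 0, 0]],
    [0, [-30, 0, 120], [0, 0, 0]]
  ]
}}

```text
time_s: 15.8
eef_pos: [482.0, 204.5, 197.8]
ee_rot: [0.0, 0.078, 0.997, 0.0]
force: [0.5, 0.5, -1.0]
grip_width: 0.001
grip_force: 0.0
```

```bash
python3 st.py; python3 - <<'E'
from h import *
im,d,P=cloud('side')
m=(abs(P[...,0]-646)<30)&(abs(P[...,1]+276)<15)&(P[...,2]>180)&(P[...,2]<186)
print('bail-hook',np.median(P[m],0).round(1)-[644.6,-276.4,0],m.sum())
a,_,P=cloud('scene')
m=(abs(P[...,0]-519)<12)&(abs(P[...,1]-203)<12)&(a.max(-1)<60)&(P[...,2]<90); print('button z',np.percentile(P[m][:,2],[50,95]) if m.sum() else 'hidden')
m=(abs(P[...,0]-440.9)<60)&(abs(P[...,1]+77)<60)&(abs(P[...,2]-40)<6); print('bowl',cv2.minAreaRect(P[m][:,:2].astype(np.float32))[0])
E
```

```text
t 15.8 pos [482.  204.5 197.8] j [ 0.18  0.36  1.58  0.    1.21 -1.24] yaw -9.0 tilt 0.0 ytilt 0.0 F [ 0.5  0.5 -1. ] 0.000978950829309723 0.0
bail-hook [ -5.2  -0.7 182.2] 124
button z [65.92112339 69.49708286]
bowl (441.3102722167969, -76.81915283203125)
```

```bash
python3 -c "
from rig import ctrl; print(ctrl.finish_job())"
```

```text
the job is handed in; nothing more can be done
None
```

The pail hangs by its bail on the formerly empty hook, and I then pressed the tare button to its stop and it came back up. The bowl measured unmoved, the skimmer and jar were not re-measured, and I handed the job in at about 16 s of the 59 s; no verdict came back.

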